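Tell the full wire reel from the part-used one on the balance

TASK

Of the two look-alike wire reels one is full and one part-used. Stand either of them on the balance pan, seated flat with its bore over the pan's locating pin, and let go until the beam has settled, always gently, never forcing the balance: the pan sinks below level under the full reel and stays above level under the part-used one. Then stand the full reel upright in the deep box and the part-used one upright in the shallow tray, leaving the candle, jar and twine where they are.

Things in the scene. Friction and masses are not known exactly. Their poses are not given: they have to be found in the camera images.
- reel_a: upright covered wire reel, a plain green cylinder 56 mm across, 45 mm tall, with a 14.4 mm bore right through. Origin: centre of underside, z up the bore. Of the two look-alike reels one is full (0.40-0.48 kg), one part-used (0.11-0.19 kg), it cannot be seen which.
- reel_b: upright covered wire reel, a plain green cylinder 56 mm across, 45 mm tall, with a 14.4 mm bore right through. Origin: centre of underside, z up the bore. Of the two look-alike reels one is full (0.40-0.48 kg), one part-used (0.11-0.19 kg), it cannot be seen which.
- balance: fixed beam balance on a wooden foot 85 x 130 x 14 mm. Origin: centre of the foot's underside; z up. Its beam, 250 mm long, lies along y, pivoting 62 mm over the origin. Pan on the +y end, 110 mm from the pivot; steel counterweight, 44 mm across, on the -y end, top 35 mm above the pivot. A needle rises 45 mm above the pivot.
- pan (a point): top centre of the pan, a flat 72 mm disc tilting with the beam, 74 mm above the table when level, 7 mm higher at the upper stop, 13 lower at the lower; z normal to it, y outward along the beam. An 11 mm pin with bevelled tip stands 14 mm up from it, clamped in a slot along y: within 14 mm of this centre either way, new each time, NOT measured: look or feel. A seated reel's underside is level with this point.
- beam (a joint): beam tilt, rad, growing as the pan goes down: 0 level, -0.065 upper stop (empty), +0.13 lower stop. Spring-centred: a part-used reel settles between -0.065 and -0.015 (pan stays above level), a full one between +0.015 and +0.11 (pan sinks below level), within about 1 s of letting go. The empty pan gives way under 1 N, 2.7 N brings it level, 6 N to the lower stop.
- deep_box_in (a point): centre of the inner floor of the deep cardboard box: outside 140 mm (its x) x 170 mm (its y) x 48 mm tall, open on top, walls and floor 4 mm thick; fixed. x, y along its sides, z up. Full reels go here.
- shallow_tray_in (a point): centre of the inner floor of the shallow cardboard tray: outside 140 mm (its x) x 170 mm (its y) x 18 mm tall, open on top, walls and floor 4 mm thick; fixed. x, y along its sides, z up. Part-used reels go here.
- candle: loose white pillar candle, 56 mm in diameter, 85 mm tall, upright; origin at the centre of its underside. Leave alone.
- jar: loose closed glass jar, 60 mm in diameter, 70 mm tall, upright; origin at the centre of its underside. Leave alone.
- twine: loose roll of twine, 80 mm in diameter, 28 mm tall, grey, lying flat with its hole upright; origin at the centre of its underside. Leave alone.

How it is judged:
On the way:
1. a reel stands seated flat on the balance pan with the pin in its bore, let go, and the beam has come to rest (((z of reel_a in the frame of pan between -0.003 and 0.003 m and horizontal distance between reel_a and pan below 0.02 m and contact force between the fingers and reel_a below 0.05 N and velocity of joint beam between -0.02 and 0.02 rad/s and linear speed of reel_a below 0.01 m/s) or (z of reel_b in the frame of pan between -0.003 and 0.003 m and horizontal distance between reel_b and pan below 0.02 m and contact force between the fingers and reel_b below 0.05 N and velocity of joint beam between -0.02 and 0.02 rad/s and linear speed of reel_b below 0.01 m/s))), for 0.5 s.
At the end, for the whole second after the job is handed in: The full reel stands in the deep box and the part-used reel in the shallow tray, both at rest, upright (within 0.1 rad) and flat on the floor (within 4 mm) (horizontal distance between reel_a and deep_box_in below 0.065 m and z of reel_a in the frame of deep_box_in between -0.004 and 0.004 m and angle between each of reel_a, reel_b's own z axis and vertical below 0.1 rad and linear speed of each of reel_a, reel_b below 0.01 m/s and horizontal distance between reel_b and shallow_tray_in below 0.065 m and z of reel_b in the frame of shallow_tray_in between -0.004 and 0.004 m); the robot touches nothing.
It fails at once if the balance is pushed, squeezed or struck with more than 15 N (contact force between balance and anything else above 15 N).
It fails at once if the candle is moved more than 20 mm (distance of candle from where it was at the start of the episode above 0.02 m).
It fails at once if the jar is moved more than 20 mm (distance of jar from where it was at the start of the episode above 0.02 m).
It fails at once if the twine is moved more than 20 mm (distance of twine from where it was at the start of the episode above 0.02 m).
It also fails if it takes over 72 s, if anything falls off the work surface, if the arm or the gripper's body presses on something with over 40 N, if the wrist force passes 120 N, or if a joint passes its speed limit or range.

ROBOT

A 6-joint arm with a two-finger parallel gripper is mounted at the origin on the work surface. World frame = base frame: x ahead of the robot, y to its left, z up, the work surface at z = 0. Lengths are in m, angles in rad, forces in N, time in s.
With the tool pointing down it reaches from about 0.3 to 0.875 m from the base axis. Payload 6.4 kg.
Tool frame: the origin (TCP) lies between the finger pads; the fingertips stand 8 mm ahead of it and the grasp point (between the pads) lies 11 mm behind it; z points along the fingers, y is the direction in which the jaws open and shut (so a half turn about z gives the same grasp; the last joint's range is limited). The gripper opens to 85 mm and grips with 20 to 120 N. Pads are 22 mm wide; open, the fingers measure 114 mm over their backs; the gripper's body (76 mm by 85 mm) begins 54 mm behind the grasp point. The pads swing forward as they close: fully open they stand 13 mm farther back than shut.
Start: joints at [0.977, 0.181, 1.607, -0, 1.354, -0.206], TCP at [0.217, 0.532, 0.239] pointing down, gripper open.
Joint ranges: [-2.99, 2.99], [-0.89, 2.07], [0.3, 2.58], [-1.14, 4.28], [0, 2.63], [-3.12, 3.12]. Speed limits (rad/s): [2.57, 2.57, 3.01, 3.14, 3.14, 3.14].

INTERFACE

Orientations are given as a unit quaternion [w, x, y, z].
In Python, from bench import monitor, viewer, workorder, spotter gives the robot as it stands. The module is installed in compiled form; this text tells all that it offers.
- The arm moves only by the tool move_arm, never from a script. Its argument "motion" is a list of rows, each a list of 3 entries, a list of its own where there are three numbers: the shift along the tool's x, y, z in units of 60 mm (1.0 is 60 mm), then the turn, a rotation vector about the tool's x, y, z in units of 8 degrees (1.0 is 8 degrees), then the opening in per cent of the stroke, from 0 (shut) to 100 (fully open). In form: [[[dx, dy, dz], [rx, ry, rz], grip], ...]. A call has 1 to 10 rows; each row is the pose to reach, as a shift and turn from the pose commanded when the call began, along the tool's axes at that moment; what a row does not reach only later rows make up. A row lasts 1/8 s, in which the tool goes at most 62.5 mm and 10.7 degrees, less where a joint would pass 70% of its speed; a pose out of reach is approached as far as the arm can. A call with a gripper value outside its range is refused whole. The fingers move at their own pace and stop on an object; the grip force is fixed at half the most. Time passes only in rows, so rows that repeat a pose let the fingers close. It gives the time, the measured TCP pose, the force and the opening at its end, in the units of the state.
- monitor.get_obs(): the state, without advancing time (a new reading comes with each control period).
- viewer.camera(name): name is "scene" or "top" or "wrist"; returns the picture (384x512x3 uint8, blue, green, red); there is no depth.
- viewer.calibration(name): a dict with "fovy" (degrees; the focal length in pixels is half the picture's height over the tangent of half this angle, whatever the lens; pixels are square), "cx", "cy" (the principal point, pixels), "extrinsics" (4x4, takes a point from camera to world coordinates). Camera axes: x right, y down, z forward; pixel columns grow to the right and rows downward; lengths in m; the calibration is good to about 2 mm. The wrist camera is an equidistant fisheye: a pixel r from the principal point sees the ray r / f radians off the axis. A picture is of the moment at which its call begins: read the wrist's pose just before it. calibration takes no time and is no camera call; for the wrist camera it gives the pose at the moment of the call.
- workorder.hand_in(): hands the job in, once; it reports no verdict.
Trained networks look in the newest picture that a camera, given by its name, has taken for a name from the list of things; names that differ only in an ending like _2 or _b are one class to them, and where a whole thing is asked for, a point or a joint stands for the part that bears it (a point fixed in the world has none). Each returns a list of dicts, best first, with "score" (0 to 1); they miss things now and then, are a little off and sometimes report something else, mostly with a low value. They report only what shows in the picture. A call takes as long as a camera call.
- spotter.search_frame(camera, name): "centre" ([column, row] as shares, 0 to 1, of the picture: columns of its width, rows of its height, amid what is visible of it).
- spotter.outline_of(camera, name): "region" (384x512 bool, what is visible of it) and "centre" ([column, row] as shares, 0 to 1, of the picture: columns of its width, rows of its height, amid what is visible of it).
The state is a dict: "time_s": time; "q": joint angles; "dq": joint speeds; "joint_efforts": joint torques, N m; "eef_pos": TCP position; "eef_rot": TCP orientation; "wrist_force": force on the tool from outside, world axes, zero at the start; "torque": the same for the moment, N m; "opening": opening from 0.0 (shut) to 1.0 (fully open).
Only numpy, scipy, OpenCV 4.12 (cv2) and the standard library are available. Lean on these libraries where they do the work, as an engineer would, in place of code of your own. Each camera call takes 0.05 s, during which the arm holds its last target. There are 200 camera calls.

## Working session

There is one attempt and no reset: what is moved stays moved. The work goes in short steps, Python scripts to look and compute and a tool call to move; the robot and the scene stay as the last step left them, time stands still between calls to the robot, and variables do not carry over. Pictures are saved under pics/ and viewed, about 8 in all and at most 12, crops included, and the job is handed in when it is done.

Besides the shell and the picture viewer there is one more tool, called after "Request:" as name(argument=value, ...), one argument or row to a line, values as JSON. move_arm: Moves the arm, as the interface text tells. Its arguments: {"type":"object","properties":{"motion":{"type":"array","items":{"type":"array"}}},"required":["motion"]}

```bash
mkdir -p pics
cat > h.py <<'E'
import numpy as np, cv2, sys
from bench import monitor, viewer, workorder, spotter
from scipy.spatial.transform import Rotation as R
def ray(cam,u,v,c=None):
    c=c or viewer.calibration(cam); f=192/np.tan(np.radians(c["fovy"]/2))
    T=np.array(c["extrinsics"]); x=(u-c["cx"]);y=(v-c["cy"])
    if cam=="wrist":
        r=np.hypot(x,y)+1e-9; t=r/f; d=np.array([np.sin(t)*x/r,np.sin(t)*y/r,np.cos(t)])
    else: d=np.array([x/f,y/f,1])
    return T[:3,3],T[:3,:3]@d
def at(cam,u,v,z,c=None):
    o,d=ray(cam,u,v,c); return o+d*(z-o[2])/d[2]
def proj(cam,p,c=None):
    c=c or viewer.calibration(cam); f=192/np.tan(np.radians(c["fovy"]/2))
    T=np.array(c["extrinsics"]); q=T[:3,:3].T@(np.array(p)-T[:3,3])
    if cam=="wrist":
        r=np.hypot(q[0],q[1])+1e-9; t=np.arctan2(r,q[2]); return c["cx"]+f*t*q[0]/r, c["cy"]+f*t*q[1]/r
    return c["cx"]+f*q[0]/q[2], c["cy"]+f*q[1]/q[2]
def rot():
    o=monitor.get_obs(); q=o["eef_rot"]; return R.from_quat([q[1],q[2],q[3],q[0]]),np.array(o["eef_pos"])
E
cat > a.py <<'E'
from h import *
np.set_printoptions(precision=3,suppress=True)
print(monitor.get_obs())
ims=[]
for c in ("scene","top"):
    im=viewer.camera(c); cv2.imwrite(f"pics/{c}0.png",im); k=viewer.calibration(c); print(c,k["fovy"],k["cx"],k["cy"],np.array(k["extrinsics"]))
for n,z in [("reel_a",.045),("balance",.03),("pan",.08),("deep_box_in",0.02),("shallow_tray_in",.01),("candle",.085),("jar",.07),("twine",.028)]:
    for r in spotter.outline_of("top",n)[:3]:
        m=r["region"]; u,v=r["centre"][0]*512,r["centre"][1]*384
        rc=cv2.minAreaRect(cv2.findNonZero(m.astype(np.uint8)))
        print(n,round(r["score"],2),round(u),round(v),m.sum(),at("top",u,v,z),[np.round(x,0) for x in rc])
E
python3 a.py
```

```text
{'time_s': 0.0, 'q': array([ 0.977,  0.182,  1.608, -0.   ,  1.354, -0.206]), 'dq': array([-0.   , -0.001,  0.001,  0.001, -0.   ,  0.001]), 'joint_efforts': array([  0.001, -44.487, -35.133,  -0.   ,   0.009,   0.   ]), 'eef_pos': array([0.217, 0.532, 0.238]), 'eef_rot': array([-0.   ,  0.193,  0.981, -0.001]), 'wrist_force': array([ 0.127, -0.138, -0.404]), 'torque': array([ 0.031,  0.   , -0.019]), 'opening': 0.9986930161779277}
scene 43.887860361626416 248.5858515465505 200.0043245330347 [[-0.687  0.397 -0.609  1.225]
 [ 0.727  0.373 -0.576  0.612]
 [-0.002 -0.838 -0.545  0.668]
 [ 0.     0.     0.     1.   ]]
top 56.90712776786349 251.3290147607899 186.12739047312166 [[ 0.016 -0.995  0.094  0.512]
 [-1.    -0.016  0.004  0.008]
 [-0.003 -0.094 -0.996  0.929]
 [ 0.     0.     0.     1.   ]]
reel_a 0.98 147 242 514 [0.453 0.267 0.045] [array([146., 243.]), array([22., 27.]), np.float64(90.0)]
reel_a 0.7 120 192 487 [0.575 0.339 0.045] [array([119., 193.]), array([27., 21.]), np.float64(16.0)]
balance 0.55 245 184 2615 [0.603 0.029 0.03 ] [array([248., 184.]), array([114.,  33.]), np.float64(6.0)]
pan 0.72 216 179 1368 [0.609 0.097 0.08 ] [array([249., 184.]), array([115.,  30.]), np.float64(9.0)]
pan 0.28 358 183 3625 [ 0.604 -0.246  0.08 ] [array([360., 186.]), array([54., 67.]), np.float64(90.0)]
deep_box_in 0.79 366 258 4178 [ 0.42  -0.281  0.02 ] [array([367., 260.]), array([74., 58.]), np.float64(3.0)]
shallow_tray_in 0.97 359 182 3659 [ 0.615 -0.268  0.01 ] [array([361., 186.]), array([68., 55.]), np.float64(0.0)]
jar 0.64 175 120 584 [0.756 0.204 0.07 ] [array([171., 119.]), array([30., 23.]), np.float64(45.0)]
twine 0.81 259 258 697 [ 0.417 -0.012  0.028] [array([254., 256.]), array([32., 31.]), np.float64(76.0)]
```

```bash
python3 -c "
import cv2;im=cv2.imread('pics/top0.png')[80:310,80:440];cv2.imwrite('pics/t1.png',cv2.resize(im,None,fx=2.2,fy=2.2,interpolation=cv2.INTER_CUBIC))"
```

```text
(no output)
```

View pics/t1.png

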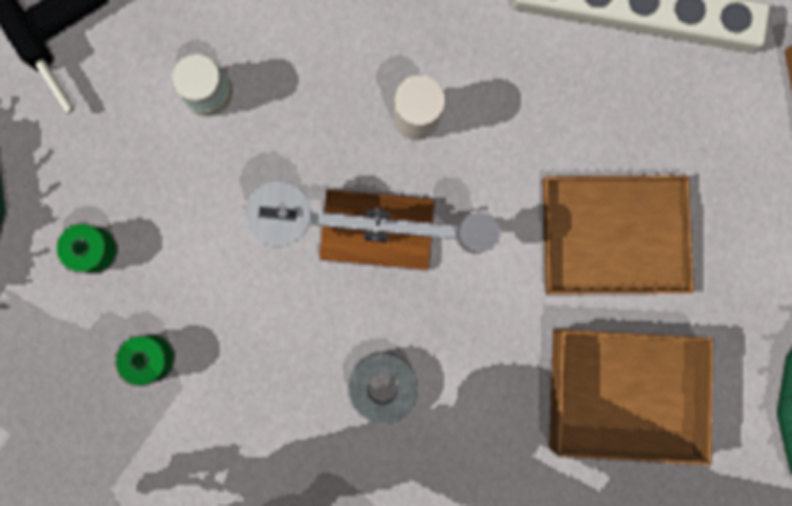

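View pics/scene0.png

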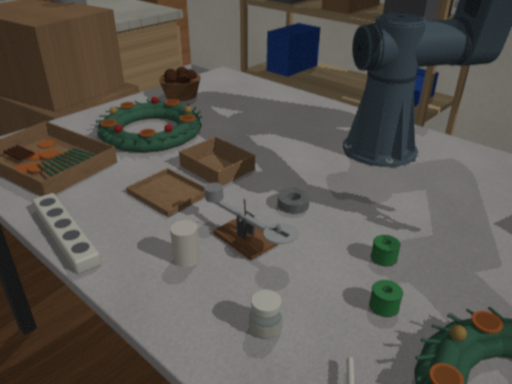

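The top view shows the reels at full-image pixels (118,192) and (143,244), the pan at (206,177) with its slot, and the counterweight at (298,185). The tray is upper right and the deep box lower right, and the twine is below the balance. The scene view agrees.

```bash
cat > b.py <<'E'
from h import *
np.set_printoptions(precision=4,suppress=True)
C=lambda x,y,z:at("top",80+x/2.2,80+y/2.2,z)
print("reelA",C(86,248,.045),"reelB",C(140,360.5,.045))
print("pan",C(278,213,.081),"cw",C(479,232,.095),"pin?",C(290,212,.094),"foot",C(378,228,.014))
print("tray",[C(*p,.018) for p in [(545,177),(690,177),(692,292),(547,292)]])
print("box",[C(*p,.048) for p in [(553,330),(710,338),(708,462),(553,455)]])
print("jar",C(196,77,.07),"candle",C(419,100,.085),"twine",C(382,386,.028))
r,p=rot(); print(r.as_matrix(),p); print(viewer.calibration("wrist"))
E
python3 b.py
```

```text
reelA [0.574  0.3421 0.045 ] reelB [0.4484 0.275  0.045 ]
pan [0.6132 0.1199 0.081 ] cw [ 0.5944 -0.0985  0.095 ] pin? [0.613  0.1053 0.094 ] foot [0.6053 0.0103 0.014 ]
tray [array([ 0.6685, -0.186 ,  0.018 ]), array([ 0.6712, -0.3571,  0.018 ]), array([ 0.5357, -0.3565,  0.018 ]), array([ 0.533 , -0.1878,  0.018 ])]
box [array([ 0.4899, -0.1879,  0.048 ]), array([ 0.4839, -0.3635,  0.048 ]), array([ 0.3481, -0.358 ,  0.048 ]), array([ 0.3528, -0.1871,  0.048 ])]
jar [0.7677 0.2183 0.07  ] candle [ 0.7409 -0.033   0.085 ] twine [0.4229 0.0028 0.028 ]
[[-0.9257  0.3782 -0.0001]
 [ 0.3782  0.9257 -0.0001]
 [ 0.     -0.0001 -1.    ]] [0.2174 0.5323 0.2393]
{'fovy': 65.70646984690485, 'cx': 257.12681917983514, 'cy': 191.1491015842624, 'extrinsics': array([[ 0.3782,  0.8924,  0.2459,  0.1552],
       [ 0.9257, -0.365 , -0.099 ,  0.5575],
       [ 0.0014,  0.2651, -0.9642,  0.3747],
       [ 0.    ,  0.    ,  0.    ,  1.    ]])}
```

Request:
move_arm(
  motion=[
    [[-5.18,-2.51,0.66],[0,0,8.47],100],
    [[-5.18,-2.51,0.66],[0,0,8.47],100],
    [[-5.18,-2.51,0.66],[0,0,8.47],100],
    [[-5.18,-2.51,0.66],[0,0,8.47],100],
    [[-5.18,-2.51,0.66],[0,0,8.47],100],
    [[-5.18,-2.51,0.66],[0,0,8.47],100],
    [[-5.18,-2.51,0.66],[0,0,8.47],100],
    [[-5.18,-2.51,0.66],[0,0,8.47],100],
    [[-5.18,-2.51,0.66],[0,0,8.47],100],
  ],
)

```text
time_s: 1.62
eef_pos: [0.448, 0.2757, 0.1998]
eef_rot: [0.0, 0.706, 0.708, 0.0]
wrist_force: [0.2, 0.4, 0.2]
opening: 0.999
```

```bash
cat > w.py <<'E'
from h import *
np.set_printoptions(precision=4,suppress=True)
r,p=rot(); c=viewer.calibration("wrist"); im=viewer.camera("wrist"); cv2.imwrite(f"pics/{sys.argv[1]}.png",im)
print(monitor.get_obs()["time_s"],p); print(r.as_matrix())
for n,z in [("reel_a",.045),("pan",.081)]:
    for k in spotter.outline_of("wrist",n)[:3]:
        m=k["region"]; ys,xs=np.nonzero(m); print(n,k["score"],m.sum(),xs.min(),xs.max(),ys.min(),ys.max(),np.array(k["centre"])*[512,384])
for q in [(.4484,.275,.045),(.574,.3421,.045),(.6132,.1199,.081)]: print(q,proj("wrist",q,c))
np.save("c.npy",c,allow_pickle=True)
E
python3 w.py w1; python3 -c "
import cv2;im=cv2.imread('pics/w1.png');cv2.imwrite('pics/w1b.png',cv2.resize(im,(768,576)))"
```

```text
1.675 [0.448  0.2757 0.1998]
[[-0.0022  1.      0.0001]
 [ 1.      0.0022  0.0001]
 [ 0.0001  0.0001 -1.    ]]
reel_a 0.73 2538 346 405 84 136 [376.0128 111.5904]
reel_a 0.62 2575 231 287 146 205 [257.3824 178.4064]
(0.4484, 0.275, 0.045) (np.float64(257.4640305056109), np.float64(179.86719736829872))
(0.574, 0.3421, 0.045) (np.float64(380.27962379655247), np.float64(117.08649792236275))
(0.6132, 0.1199, 0.081) (np.float64(396.39671226311737), np.float64(316.2466092001898))
```

View pics/w1b.png

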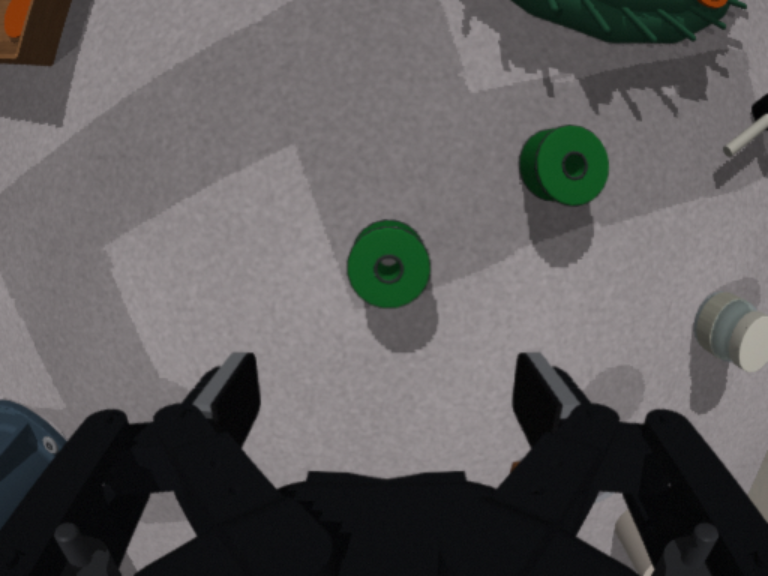

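Run:
```python
from h import *
c=np.load("c.npy",allow_pickle=True).item()
im=cv2.imread("pics/w1.png"); hsv=cv2.cvtColor(im,cv2.COLOR_BGR2HSV)
# bright top face: fit using green mask + dark split
for (u,v) in [(259,178),(383,110)]:
    b=im[v-35:v+36,u-35:u+36].astype(int); 
    print(im[v,u], im[v+14,u], im[v-22,u], im[v-28,u])
    m=((b[...,1]>85)&(b[...,1]>b[...,2]+45)).astype(np.uint8)
    cs=max(cv2.findContours(m,cv2.RETR_EXTERNAL,cv2.CHAIN_APPROX_NONE)[0],key=cv2.contourArea)
    e=cv2.fitEllipse(cs); x,y=e[0][0]+u-35,e[0][1]+v-35
    print(e,x,y,at("wrist",x,y,.045,c))
    d=((b[...,1]<70)).astype(np.uint8)
    for k in cv2.findContours(d,cv2.RETR_LIST,cv2.CHAIN_APPROX_NONE)[0]:
        if 30<cv2.contourArea(k)<400: x2,y2=np.mean(k[:,0],axis=0)+[u-35,v-35]; print(" bore",x2,y2,cv2.contourArea(k),at("wrist",x2,y2,.045,c))
```

```text
[17 38 10] [33 83 18] [35 86 21] [33 74 22]
((32.760047912597656, 16.43069076538086), (12.607606887817383, 32.52949905395508), 84.47201538085938) 256.76004791259766 159.43069076538086 [0.4476563  0.29572672 0.045     ]
 bore 259.0 184.4090909090909 32.0 [0.44995606 0.27031274 0.045     ]
 bore 258.94642857142856 179.08928571428572 302.0 [0.44988238 0.27580273 0.045     ]
 bore 259.56880733944956 154.06422018348624 61.5 [0.45040844 0.30109199 0.045     ]
[14 33  7] [35 82 17] [34 83 19] [113 112 116]
((24.872365951538086, 12.75415325164795), (3.301241874694824, 16.820093154907227), 63.81492233276367) 372.8723659515381 87.75415325164795 [0.56475068 0.37172733 0.045     ]
 bore 382.5925925925926 110.03703703703704 259.0 [0.57635774 0.34958895 0.045     ]
```

Request:
move_arm(
  motion=[
    [[0,0.03,1.0],[0,0,0],100],
    [[0,0.03,2.0],[0,0,0],100],
    [[0,0.03,2.6],[0,0,0],100],
    [[0,0.03,3.05],[0,0,0],100],
    [[0,0.03,3.05],[0,0,0],50],
    [[0,0.03,3.05],[0,0,0],50],
    [[0,0.03,3.05],[0,0,0],50],
    [[0,0.03,3.05],[0,0,0],50],
    [[0,0.03,3.05],[0,0,0],50],
  ],
)

```text
time_s: 2.9
eef_pos: [0.4508, 0.2757, 0.0178]
eef_rot: [0.0, 0.707, 0.707, 0.001]
wrist_force: [-0.6, 0.3, 5.2]
opening: 0.645
```

Request:
move_arm(
  motion=[
    [[0,0,-1.0],[0,0,0],50],
    [[0,0,-2.0],[0,0,0],50],
    [[0,0,-3.0],[0,0,0],50],
    [[-1.0,0.7,-3.4],[0,0,0],50],
    [[-1.9,1.4,-3.4],[0,0,0],50],
    [[-2.8,2.1,-3.4],[0,0,0],50],
    [[-3.5,2.6,-3.4],[0,0,0],50],
    [[-3.76,2.7,-3.4],[0,0,0],50],
    [[-3.76,2.7,-3.4],[0,0,0],50],
    [[-3.76,2.7,-3.4],[0,0,0],50],
  ],
)

```text
time_s: 4.15
eef_pos: [0.6114, 0.0503, 0.2203]
eef_rot: [-0.001, 0.707, 0.707, -0.0]
wrist_force: [0.8, -0.3, -1.9]
opening: 0.641
```

```bash
python3 w.py w2; python3 -c "
import cv2;im=cv2.imread('pics/w2.png');cv2.imwrite('pics/w2b.png',cv2.resize(im,(768,576)))
from h import *
print(monitor.get_obs()['wrist_force'])"
```

```text
4.2 [0.6114 0.0503 0.2203]
[[-0.0003  1.     -0.0012]
 [ 1.      0.0003  0.0005]
 [ 0.0005 -0.0012 -1.    ]]
reel_a 0.79 13509 193 321 186 318 [255.488  258.5856]
(0.4484, 0.275, 0.045) (np.float64(115.33171026462193), np.float64(-12.635106333466211))
(0.574, 0.3421, 0.045) (np.float64(224.11723598401613), np.float64(-73.40261755881434))
(0.6132, 0.1199, 0.081) (np.float64(259.18412530979657), np.float64(108.95943000454618))
[ 0.56942885  0.63648643 -1.18840616]
```

View pics/w2b.png

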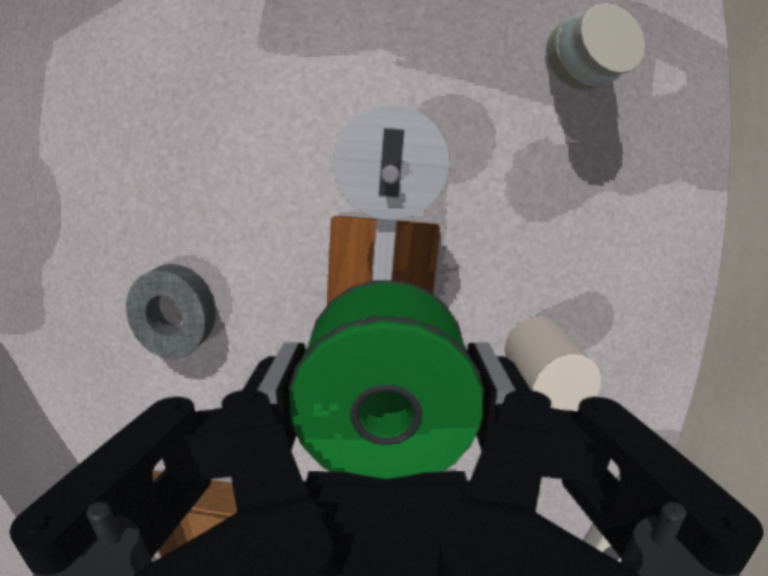

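The wrist view shows the held reel's bore at (387,414), the pan at (391,162) and the pin tip at (391,174), all in the 1.5x image. I'll zoom in on the pin and bore.

Run:
```python
import cv2,numpy as np
im=cv2.imread('pics/w2.png')
a=cv2.resize(im[66:150,218:302],(396,396),interpolation=cv2.INTER_CUBIC)
b=cv2.resize(im[234:318,216:300],(396,396),interpolation=cv2.INTER_CUBIC)
cv2.imwrite('pics/z2.png',np.hstack([a,b]))
```

```text
(no output)
```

View pics/z2.png

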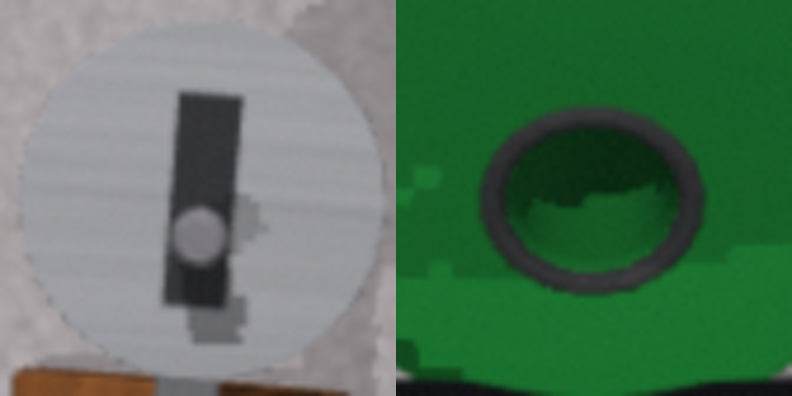

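```bash
cat > p.py <<'E'
from h import *
np.set_printoptions(precision=4,suppress=True)
c=np.load("c.npy",allow_pickle=True).item(); r,p=rot()
pin=at("wrist",259.8,115.9,.0945,c); pan=at("wrist",218+204.5/4.714-.4,66+199/4.714-.4,.081,c)
bore=at("wrist",257.3,276.1,p[2]+.028,c)
print("pin",pin,"pan",pan,"bore",bore,"tcp",p,"shift",pin-bore,"sens z+2mm",at("wrist",257.3,276.1,p[2]+.030,c)-bore)
E
python3 p.py
```

```text
pin [0.6136 0.1137 0.0945] pan [0.6148 0.121  0.081 ] bore [0.6114 0.0512 0.2487] tcp [0.6115 0.0511 0.2207] shift [ 0.0023  0.0625 -0.1542] sens z+2mm [-0.      0.0012  0.002 ]
```

Request:
move_arm(
  motion=[
    [[0.6,0.04,0],[0,0,0],50],
    [[1.04,0.04,0.4],[0,0,0],50],
    [[1.04,0.04,0.9],[0,0,0],50],
    [[1.04,0.04,1.3],[0,0,0],50],
    [[1.04,0.04,1.6],[0,0,0],50],
    [[1.04,0.04,1.65],[0,0,0],50],
    [[1.04,0.04,1.65],[0,0,0],50],
  ],
)

```text
time_s: 5.18
eef_pos: [0.6149, 0.1124, 0.1224]
eef_rot: [0.0, 0.707, 0.707, 0.0]
wrist_force: [-0.8, -0.1, -1.1]
opening: 0.644
```

```bash
python3 -c "
from h import *
o=monitor.get_obs();print(o['eef_pos'],o['wrist_force'],o['torque'])
c=viewer.calibration('scene');im=viewer.camera('scene');u,v=map(int,proj('scene',(.613,.113,.09)));print(u,v)
cv2.imwrite('pics/s3.png',cv2.resize(im[v-45:v+30,u-50:u+50],None,fx=7,fy=7,interpolation=cv2.INTER_CUBIC))"
```

```text
[0.61485369 0.11237257 0.12235302] [-0.75516629 -0.14106234 -1.14275514] [ 0.01838691  0.06077079 -0.0030315 ]
277 227
```

View pics/s3.png

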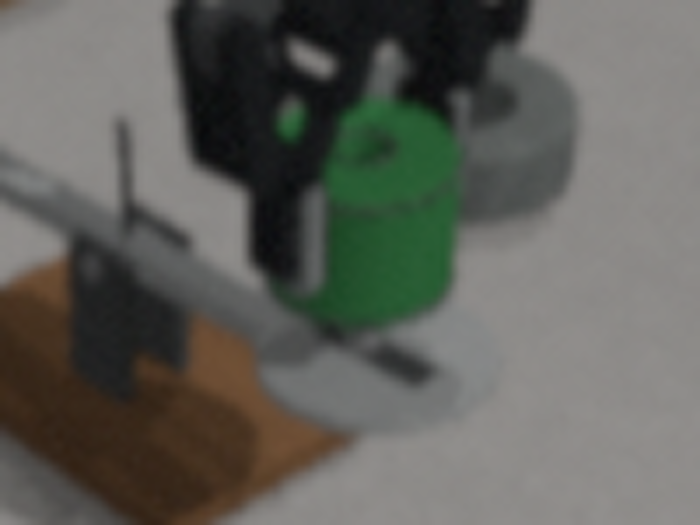

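Request:
move_arm(
  motion=[
    [[0.02,-0.01,0],[0,0,0],50],
    [[0.02,-0.01,0.1],[0,0,0],50],
    [[0.02,-0.01,0.2],[0,0,0],50],
    [[0.02,-0.01,0.27],[0,0,0],50],
    [[0.02,-0.01,0.27],[0,0,0],50],
  ],
)

```text
time_s: 5.85
eef_pos: [0.6134, 0.1134, 0.1047]
eef_rot: [-0.0, 0.707, 0.707, -0.0]
wrist_force: [0.1, 0.6, -0.8]
opening: 0.644
```

```bash
cat > st.py <<'E'
from h import *
f=[];
for i in range(4):
    im=viewer.camera('scene'); o=monitor.get_obs(); f.append(np.r_[o['eef_pos'],o['wrist_force'],o['torque']])
print(o['time_s'],np.round(np.mean(f,axis=0),4))
# balance beam: needle/counterweight crop saved
cv2.imwrite(f'pics/{sys.argv[1]}.png',cv2.resize(im[165:265,195:315],None,fx=6,fy=6,interpolation=cv2.INTER_CUBIC))
E
python3 st.py s4
```

```text
6.05 [ 0.6139  0.1134  0.1054  0.1869 -0.0531 -1.2036 -0.0075 -0.0229  0.0104]
```

View pics/s4.png

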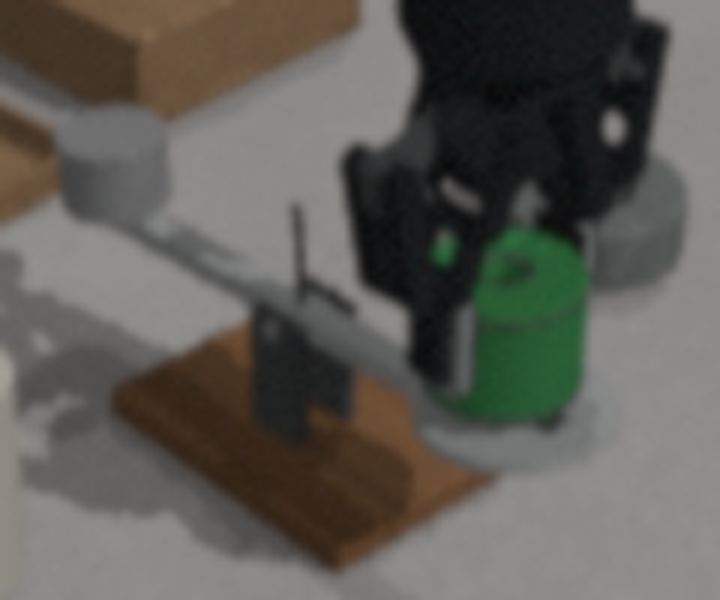

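Request:
move_arm(
  motion=[
    [[0,0,0.06],[0,0,0],50],
    [[0,0,0.12],[0,0,0],50],
    [[0,0,0.13],[0,0,0],50],
    [[0,0,0.13],[0,0,0],50],
  ],
)

```text
time_s: 6.55
eef_pos: [0.6139, 0.1135, 0.0977]
eef_rot: [-0.0, 0.707, 0.707, 0.0]
wrist_force: [-0.3, 1.0, 0.6]
opening: 0.642
```

```bash
python3 st.py s5; python3 -c "
import cv2,numpy as np
for a in ['s4','s5']:
    im=cv2.imread('pics/%s.png'%a); 
b=cv2.imread('pics/s4.png',0)[90:230,40:190];c=cv2.imread('pics/s5.png',0)[90:230,40:190]
i=cv2.resize(cv2.imread('pics/scene0.png',0)[165:265,195:315],None,fx=6,fy=6,interpolation=cv2.INTER_CUBIC)[90:230,40:190]
for x,y in [(i,b),(i,c)]: print(np.array(cv2.phaseCorrelate(np.float32(x),np.float32(y))[0]))"
```

```text
6.75 [ 6.139e-01  1.135e-01  9.780e-02  1.803e-01  6.553e-01 -7.090e-02
  1.944e-01 -6.540e-02 -2.000e-04]
[-0.1114313  -0.00453184]
[-0.04107127  0.02886535]
```

Request:
move_arm(
  motion=[
    [[0,0,0],[0,0,0],75],
    [[0,0,0],[0,0,0],85],
    [[0,0,0],[0,0,0],95],
    [[0,0,0],[0,0,0],95],
    [[0,0,-0.3],[0,0,0],95],
    [[0,0,-1.0],[0,0,0],95],
    [[0,0,-2.0],[0,0,0],95],
    [[0,0,-2.0],[0,0,0],95],
    [[0,0,-2.0],[0,0,0],95],
  ],
)

```text
time_s: 7.88
eef_pos: [0.614, 0.1135, 0.2187]
eef_rot: [0.0, 0.707, 0.707, 0.0]
wrist_force: [-1.3, -0.0, -1.2]
opening: 0.948
```

```bash
python3 st.py s6; python3 -c "
import cv2,numpy as np
c=cv2.imread('pics/s6.png',0)[90:230,40:190]
i=cv2.resize(cv2.imread('pics/scene0.png',0)[165:265,195:315],None,fx=6,fy=6,interpolation=cv2.INTER_CUBIC)[90:230,40:190]
print(np.array(cv2.phaseCorrelate(np.float32(i),np.float32(c))[0]))"
```

```text
8.075 [ 0.613   0.1134  0.2165  0.3658  0.2601 -0.2061 -0.0028 -0.0164 -0.0126]
[0.02081942 0.04364548]
```

View pics/s6.png

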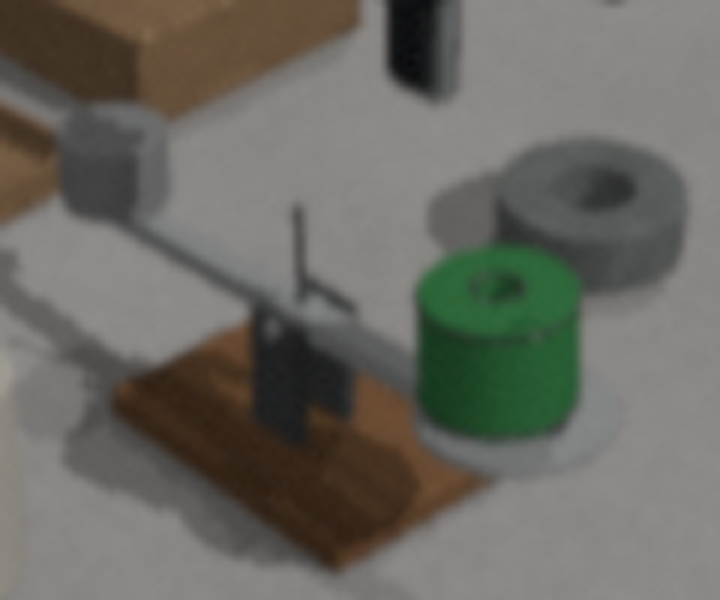

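The reel is seated flat and the beam is still at the upper stop (counterweight shift about 0). So this is the part-used reel, which matches the roughly 1.2 N felt on the wrist. I'll regrasp it and take it to the tray.

Request:
move_arm(
  motion=[
    [[0,0,0],[0,0,0],95],
    [[0,0,0],[0,0,0],95],
    [[0,0,0.6],[0,0,0],95],
    [[0,0,1.2],[0,0,0],95],
    [[0,0,1.7],[0,0,0],95],
    [[0,0,1.97],[0,0,0],95],
    [[0,0,1.97],[0,0,0],50],
    [[0,0,1.97],[0,0,0],50],
    [[0,0,1.97],[0,0,0],50],
    [[0,0,1.97],[0,0,0],50],
  ],
)

```text
time_s: 9.32
eef_pos: [0.6148, 0.1135, 0.1007]
eef_rot: [0.001, 0.707, 0.707, 0.001]
wrist_force: [1.2, 0.6, 0.3]
opening: 0.642
```

Request:
move_arm(
  motion=[
    [[0,0,-0.4],[0,0,0],50],
    [[0,0,-1.0],[0,0,0],50],
    [[0,0,-1.6],[0,0,0],50],
    [[-0.9,0,-1.6],[0,0,0],50],
    [[-1.9,0,-1.6],[0,0,0],50],
    [[-2.9,0,-1.6],[0,0,0],50],
    [[-3.9,-0.1,-1.6],[0,0,0],50],
    [[-4.9,-0.2,-1.6],[0,0,0],50],
    [[-5.8,-0.2,-1.6],[0,0,0],50],
    [[-6.43,-0.2,-1.6],[0,0,0],50],
  ],
)

```text
time_s: 10.58
eef_pos: [0.6015, -0.2751, 0.1958]
eef_rot: [0.0, 0.708, 0.707, -0.0]
wrist_force: [1.2, -0.1, -2.4]
opening: 0.643
```

```bash
python3 -c "
from h import *
o=monitor.get_obs();print(o['eef_pos'],o['wrist_force'],o['opening'])"
```

```text
[ 0.60150896 -0.27510475  0.19576545] [ 1.15164404 -0.11055839 -2.42263694] 0.6433803198987712
```

Request:
move_arm(
  motion=[
    [[0,0,0.9],[0,0,0],50],
    [[0,0,1.8],[0,0,0],50],
    [[0,0,2.5],[0,0,0],50],
    [[0,0,2.75],[0,0,0],50],
    [[0,0,2.85],[0,0,0],50],
    [[0,0,2.87],[0,0,0],50],
    [[0,0,2.87],[0,0,0],75],
    [[0,0,2.87],[0,0,0],85],
    [[0,0,2.87],[0,0,0],85],
  ],
)

```text
time_s: 11.7
eef_pos: [0.6025, -0.2727, 0.024]
eef_rot: [0.001, 0.707, 0.707, 0.0]
wrist_force: [0.3, 0.1, -0.4]
opening: 0.845
```

Request:
move_arm(
  motion=[
    [[0,0,-0.9],[0,0,0],95],
    [[0,0,-1.9],[0,0,0],95],
    [[0.5,0,-2.9],[0,0,0],95],
    [[1.5,0,-2.9],[0,0,0],95],
    [[2.5,0,-2.9],[0,0,0],95],
    [[3.5,0,-2.9],[0,0,0],95],
    [[4.5,0,-2.9],[0,0,0],95],
    [[5.5,-0.1,-2.9],[0,0,0],95],
    [[6.5,-0.2,-2.9],[0,0,0],95],
    [[7.5,-0.3,-2.9],[0,0,0],95],
  ],
)

```text
time_s: 12.95
eef_pos: [0.5836, 0.1795, 0.1976]
eef_rot: [0.0, 0.707, 0.707, 0.0]
wrist_force: [0.6, 0.6, -0.2]
opening: 0.954
```

Request:
move_arm(
  motion=[
    [[1.0,0,0],[0,0,0],100],
    [[2.0,-0.1,0],[0,0,0],100],
    [[2.7,-0.1,0],[0,0,0],100],
    [[2.7,-0.1,0],[0,0,0],100],
    [[2.7,-0.1,0],[0,0,0],100],
  ],
)

```text
time_s: 13.58
eef_pos: [0.5777, 0.3392, 0.1971]
eef_rot: [0.0, 0.707, 0.707, -0.0]
wrist_force: [-0.3, -0.4, 0.9]
opening: 0.996
```

```bash
python3 w.py w7
python3 - <<'E'
from h import *
c=np.load("c.npy",allow_pickle=True).item()
u,v=map(int,proj("wrist",(.575,.346,.045),c)); im=cv2.imread("pics/w7.png")
b=cv2.resize(im[v-40:v+40,u-40:u+40],(480,480),interpolation=cv2.INTER_CUBIC)
print(u,v)
viewer.camera("top"); t=cv2.imread("pics/top0.png")
tn=viewer.camera("top"); b2=cv2.resize(tn[140:310,320:420],(282,480),interpolation=cv2.INTER_CUBIC)
cv2.imwrite("pics/z7.png",np.hstack([b,b2]))
E
```

```text
13.625 [0.5777 0.3392 0.1971]
[[-0.0006  1.     -0.0003]
 [ 1.      0.0006 -0.0006]
 [-0.0006 -0.0003 -1.    ]]
reel_a 0.69 2525 229 284 137 195 [254.8224 165.504 ]
(0.4484, 0.275, 0.045) (np.float64(141.06526234200075), np.float64(236.464150793278))
(0.574, 0.3421, 0.045) (np.float64(253.38634614650715), np.float64(176.830672683562))
(0.6132, 0.1199, 0.081) (np.float64(286.2900581499626), np.float64(363.88148945556077))
254 172
```

View pics/z7.png

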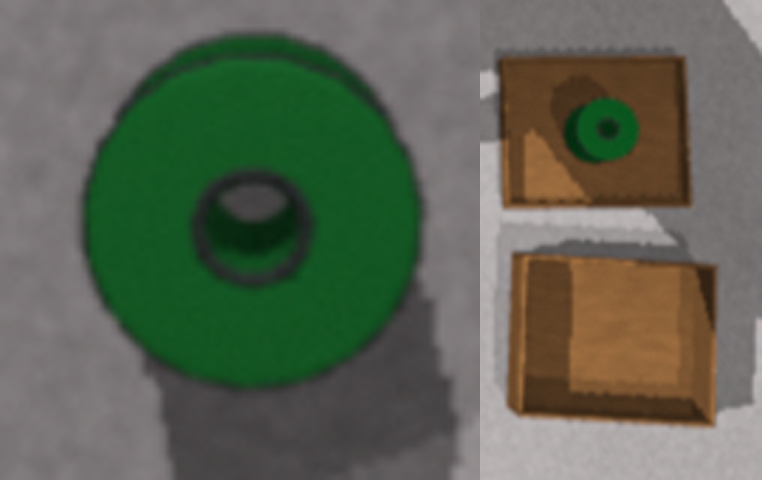

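```bash
python3 -c "
from h import *
c=np.load('c.npy',allow_pickle=True).item()
print(at('wrist',255.6,169.6,.045,c))"
```

```text
[0.57619588 0.34939905 0.045     ]
```

Request:
move_arm(
  motion=[
    [[0.17,-0.02,0.9],[0,0,0],100],
    [[0.17,-0.02,1.8],[0,0,0],100],
    [[0.17,-0.02,2.6],[0,0,0],100],
    [[0.17,-0.02,3.0],[0,0,0],100],
    [[0.17,-0.02,3.0],[0,0,0],50],
    [[0.17,-0.02,3.0],[0,0,0],50],
    [[0.17,-0.02,3.0],[0,0,0],50],
    [[0.17,-0.02,3.0],[0,0,0],50],
    [[0.17,-0.02,1.5],[0,0,0],50],
    [[0.17,-0.02,0],[0,0,0],50],
  ],
)

```text
time_s: 15.08
eef_pos: [0.5754, 0.3494, 0.1423]
eef_rot: [-0.001, 0.707, 0.707, -0.001]
wrist_force: [1.6, 1.2, -4.0]
opening: 0.641
```

```bash
python3 st.py s8
```

```text
15.275 [ 0.5798  0.3513  0.1496  1.8701  0.4934 -1.9903  0.0512 -0.1385  0.0123]
```

Request:
move_arm(
  motion=[
    [[0,0,-1.0],[0,0,0],50],
    [[-1.0,-0.3,-1.0],[0,0,0],50],
    [[-2.0,-0.6,-1.0],[0,0,0],50],
    [[-3.0,-0.9,-1.0],[0,0,0],50],
    [[-4.0,-1.2,-1.0],[0,0,0],50],
    [[-5.0,-1.5,-1.0],[0,0,0],50],
    [[-5.0,-1.5,-1.0],[0,0,0],50],
    [[-5.0,-1.5,-1.0],[0,0,0],50],
  ],
)

```text
time_s: 16.27
eef_pos: [0.4856, 0.0498, 0.2006]
eef_rot: [-0.001, 0.707, 0.707, -0.001]
wrist_force: [0.8, -0.0, -3.5]
opening: 0.641
```

```bash
python3 st.py s9; python3 -c "
from h import *
cv2.imwrite('pics/w9.png',viewer.camera('wrist'))"
```

```text
16.475 [ 0.4863  0.0508  0.2013  0.2384  0.4831 -3.8174  0.0059 -0.0102 -0.0074]
```

View pics/w9.png

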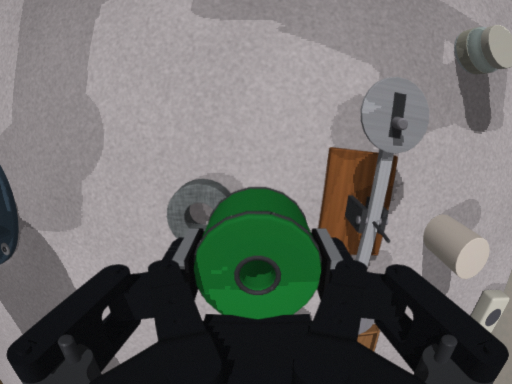

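The wrist reads about -3.8 N, against -1.2 N for the first reel, so this is the full one. The bore is at (257,274), centred and level. It goes to the deep box.

Request:
move_arm(
  motion=[
    [[-1.0,-0.3,0],[0,0,0],50],
    [[-2.0,-0.6,0],[0,0,0],50],
    [[-3.0,-0.9,0],[0,0,0],50],
    [[-4.0,-1.12,0],[0,0,0],50],
    [[-5.0,-1.12,0],[0,0,0],50],
    [[-5.41,-1.12,0],[0,0,0],50],
    [[-5.41,-1.12,0],[0,0,0],50],
    [[-5.41,-1.12,0.8],[0,0,0],50],
    [[-5.41,-1.12,1.6],[0,0,0],50],
    [[-5.41,-1.12,1.8],[0,0,0],50],
  ],
)

```text
time_s: 17.77
eef_pos: [0.4181, -0.271, 0.0912]
eef_rot: [-0.004, 0.706, 0.708, 0.0]
wrist_force: [0.4, 0.8, -3.2]
opening: 0.647
```

```bash
python3 st.py s10
```

```text
17.975 [ 4.1980e-01 -2.7360e-01  9.4000e-02 -3.1970e-01 -4.1600e-02 -3.5449e+00
 -3.0000e-04  1.6000e-03  2.7400e-02]
```

Request:
move_arm(
  motion=[
    [[0,0,0.5],[0,0,0],50],
    [[0,0,0.95],[0,0,0],50],
    [[0,0,1.13],[0,0,0],50],
    [[0,0,1.19],[0,0,0],50],
    [[0,0,1.19],[0,0,0],50],
    [[0,0,1.19],[0,0,0],75],
    [[0,0,1.19],[0,0,0],85],
    [[0,0,1.19],[0,0,0],85],
  ],
)

```text
time_s: 18.98
eef_pos: [0.42, -0.2753, 0.0235]
eef_rot: [0.001, 0.707, 0.707, -0.0]
wrist_force: [-1.1, -0.4, 0.0]
opening: 0.848
```

Request:
move_arm(
  motion=[
    [[0,0,-0.8],[0,0,0],85],
    [[0,0,-1.6],[0,0,0],85],
    [[0,0,-2.6],[0,0,0],85],
    [[1,0,-3.2],[0,0,0],85],
    [[2,0,-3.2],[0,0,0],85],
    [[3,0,-3.2],[0,0,0],85],
    [[4,0,-3.2],[0,0,0],85],
    [[4,0,-3.2],[0,0,0],85],
  ],
)

```text
time_s: 19.98
eef_pos: [0.419, -0.0311, 0.2151]
eef_rot: [-0.0, 0.705, 0.71, 0.0]
wrist_force: [0.1, -0.2, 0.3]
opening: 0.852
```

Run:
```python
from h import *
a=viewer.camera("top"); print(monitor.get_obs()["time_s"])
for r in spotter.outline_of("top","reel_a")[:3]: u,v=np.array(r["centre"])*[512,384]; print(r["score"],at("top",u,v,.03))
b=viewer.camera("scene")
x=cv2.resize(a[100:310,160:430],(540,420)); y=cv2.resize(b[120:230,110:270],(320,220))
y=np.vstack([y,np.zeros((200,320,3),np.uint8)]); cv2.imwrite("pics/end.png",np.hstack([x,y])[:,:800])
```

```text
20.025
0.97 [ 0.6000491  -0.27880071  0.03      ]
0.91 [ 0.41919571 -0.27670955  0.03      ]
```

View pics/end.png

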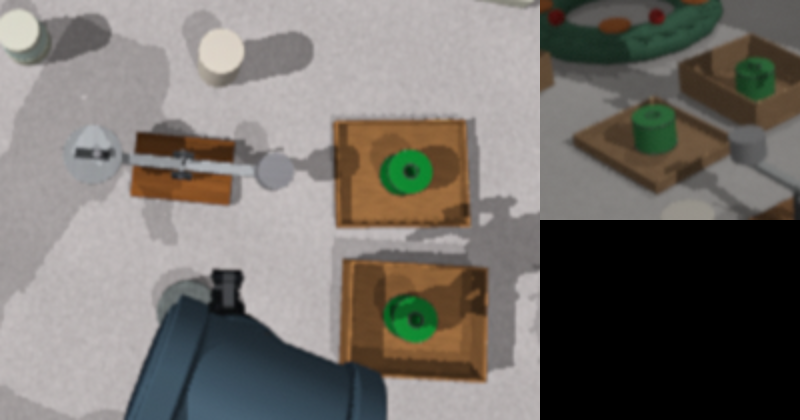

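Both reels stand upright near the centres of the tray and the box. The gripper is clear, and the candle and jar are where they were.

```bash
python3 -c "
from h import *
print(workorder.hand_in())"
```

```text
the job is handed in; nothing more can be done
None
```

The part-used reel now stands in the shallow tray and the full reel in the deep box. I handed the job in at about 20 s, and no verdict was given.

- **Weighing:** I set one reel over the pin and released it. The pan showed it seated flat with the beam still at the upper stop, so it is the part-used one. I did not put the other reel on the balance.
- **Cross-check:** The wrist force agreed, at about 1.2 N with the part-used reel (one reading while moving gave 2.4 N). The full reel read about 3.8 N, a little under the 4 N its stated weight implies.
- **Last checks:** The final top and scene views showed both reels upright. Each was within about 7 mm of its container's centre, and the gripper was clear of everything. The candle and jar looked unmoved. The twine was partly hidden by the arm in the last picture, but it was not touched as far as the forces and earlier views showed.
- **Disagreement:** The top and wrist cameras differed by about 7 mm on where the full reel stood. I used the closer wrist view, and the grasp was centred.

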